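Open the active door of a sample cabinet and draw the passive door's flush bolt

ROBOT

A 6-joint arm with a two-finger parallel gripper is mounted at the origin on the work surface. World frame = base frame: x ahead of the robot, y to its left, z up, the work surface at z = 0. Lengths are in mm, angles in rad, forces in N, time in s.
With the tool pointing down it reaches from about 275 to 1000 mm from the base axis. Payload 8.4 kg.
Tool frame: the origin (TCP) lies midway between the tips of the shut fingers; the grasp point (between the pads) lies 19 mm behind it; z points along the fingers, y is the line along which they close (so a half turn about z gives the same grasp; the last joint's range is limited). The gripper opens to 85 mm and grips with 20 to 120 N. Pads are 22 mm wide; open, the fingers measure 114 mm over their backs; the gripper's body (76 mm by 85 mm) begins 54 mm behind the grasp point. The pads swing forward as they close: fully open they stand 13 mm farther back than shut.
Start: joints at [-1.345, 0.353, 1.633, -0, 1.155, -0.002], TCP at [141.145, -608.856, 231.281] pointing down, gripper open.
Joint ranges: [-2.63, 2.63], [-0.92, 2.1], [0.06, 2.66], [-1.3, 4.44], [0, 2.69], [-3.02, 3.02]. Speed limits (rad/s): [2.22, 2.22, 2.79, 3.14, 3.14, 3.14].

INTERFACE

Orientations are given as [roll, pitch, yaw] about the fixed x, y, z axes, in that order (R = Rz(yaw) Ry(pitch) Rx(roll)).
In Python, from rig import monitor, imaging, r gives the robot as it stands.
- The arm moves only by the tool drive_tool, never from a script. Its argument "plan" is a list of rows, each an object of numbers: "x", "y", "z": the shift along the tool's x, y, z in units of 50 mm (1.0 is 50 mm); "ax", "ay", "az": the turn, a rotation vector about the tool's x, y, z in units of 6 degrees (1.0 is 6 degrees); "hand": the finger opening in mm, from 0 to 85.4. In form: [{"x": .., "y": .., "z": .., "ax": .., "ay": .., "az": .., "hand": ..}, ...]. A call has 1 to 8 rows; each row is the pose to reach, as a shift and turn from the pose commanded when the call began, along the tool's axes at that moment; what a row does not reach only later rows make up. A row lasts 1/10 s, in which the tool goes at most 50 mm and 8.59 degrees, less where a joint would pass 70% of its speed; a pose out of reach is approached as far as the arm can. A call with a gripper value outside its range is refused whole. The fingers move at their own pace and stop on an object; "grip_force" is the grip in N (left out, the last holds). Time passes only in rows, so rows that repeat a pose let the fingers close. It gives the time, the measured TCP pose, the force, the opening and the grip force at its end, in the units of the state.
- monitor.sense(): the state, without advancing time (a new reading comes with each control period).
- imaging.grab_frame(name): name is "side" or "top" or "wrist"; returns the picture (480x640x3 uint8, red, green, blue); there is no depth.
- imaging.camera_info(name): a dict with "mtx" (3x3 intrinsics, pixels), "R" (3x3) and "t" (3): a world point X has camera coordinates R X + t. Camera axes: x right, y down, z forward; pixel columns grow to the right and rows downward; lengths in mm; the calibration is good to about 2 mm. A picture is of the moment at which its call begins: read the wrist's pose just before it. camera_info takes no time and is no camera call; for the wrist camera it gives the pose at the moment of the call.
- r.sign_off(): hands the job in; it is judged then, once.
The state is a dict: "clock": time; "qpos": joint angles; "qvel": joint speeds; "joint_efforts": joint torques, N m; "eef_pos": TCP position; "tcp_rot": TCP orientation; "contact_force": force on the tool from outside, world axes, zero at the start; "wrist_torque": the same for the moment, N m; "opening": opening from 0.0 (shut) to 1.0 (fully open); "grasp_force": force on a finger pad.
Only numpy, scipy, OpenCV 4.12 (cv2) and the standard library are available. Lean on these libraries where they do the work, as an engineer would, in place of code of your own. Each camera call takes 0.05 s, during which the arm holds its last target. There are 200 camera calls.

TASK

The wide tube box has to come out of the bench cabinet, so both doors must be freed: first swing the active door (the left one, with the yellow hood on its edge) wide open, about square to the cabinet. Then pull the red knob of the other door's flush bolt fully up and leave it up with the active door still open, without shifting the tube rack, the bottle or the lidded box on the bench.

Things in the scene. Friction and masses are not known exactly. Their poses are not given: they have to be found in the camera images.
- cabinet: Fixed white bench cabinet, 370 wide, 200 high, 200 deep (mm), two blue doors 20 thick towards the robot. Active door: robot's left (+y), with a yellow hood on its free edge, 60 mm above the door tops, over the bolt knob while shut. Passive door: right, bolted, same bar handle (leave it). Origin on the bench under the middle of the front opening; x into the cabinet, y to its left, z up.
- active_handle (a point): Grip point on the active door's handle, an upright round steel bar, 12 mm thick, its centre line 35 mm off the door face, its top 49 mm above the door tops. The point is on the centre line, 22 mm below the tip, 227 mm above the bench. Axes turn with the door: x square into the door, y along it to its hinge, z up. The upright hinge axis passes 45 mm along x and 108.5 mm along y from this point.
- bolt_knob (a point): Centre of the red bolt knob, an upright cylinder 14 mm in diameter, 34 mm tall, above the passive door's top edge, 22 mm from the line where the doors meet; 230 mm above the bench with the bolt shot, underside 13 mm above the door top. x into the cabinet, y along the door to the active door, z up. Clear by 30 mm all round once the active door is wide open; hooded while it is shut.
- active_door (a joint): Opening angle of the active door in rad: 0 shut, 1.57 square to the cabinet front, stop at 1.8; grows as its free edge swings towards the robot (clockwise seen from above). Starts shut or up to 0.05 ajar. The hinge is slightly stiff (0.08 N m), so the door stays where it is left.
- flush_bolt (a joint): How far the bolt is drawn up, in m: 0 shot into the keeper in the cabinet's sill, 0.030 at its upper stop. Rubbing of about 3 N holds it at any height.
- tube_rack: Bystander: white tube rack with black-capped tubes, 90 x 120 mm, 95 mm high, loose on the bench. Origin under its centre.
- reagent_bottle: Bystander: amber bottle with blue cap, 64 mm in diameter, 130 mm high, loose on the bench. Origin under its centre.
- lidded_box: Bystander: blue box with pale lid, 114 x 114 mm, 65 mm high, loose on the bench. Origin under its centre.

How it is judged:
By the outcome, as a careful person would: the job done as asked, in the order asked, and still so for the second after the job is handed in, with the robot touching nothing.
It also fails if it takes over 48 s, if anything falls off the work surface, if the arm or the gripper's body presses on something with over 40 N, if the wrist force passes 120 N, or if a joint passes its speed limit or range.

## Working session

There is one attempt and no reset: what is moved stays moved. The work goes in short steps, Python scripts to look and compute and a tool call to move; the robot and the scene stay as the last step left them, time stands still between calls to the robot, and variables do not carry over. Pictures are saved under pics/ and viewed, at most 10 in all, crops included, and the job is handed in when it is done.

Besides the shell and the picture viewer there is one more tool, called after "Request:" as name([rows], argument=value, ...), one row to a line, values as JSON. drive_tool: Moves the arm, as the interface text tells. Its arguments: {"type":"object","properties":{"plan":{"type":"array","items":{"type":"object","properties":{"x":{"type":"number"},"y":{"type":"number"},"z":{"type":"number"},"ax":{"type":"number"},"ay":{"type":"number"},"az":{"type":"number"},"hand":{"type":"number"}}}},"grip_force":{"type":"number"}},"required":["plan"]}

```bash
mkdir -p pics
cat > h.py <<'E'
import numpy as np, cv2
from rig import monitor, imaging, r
def save(n,f):
    im=imaging.grab_frame(n); cv2.imwrite('pics/'+f,im[:,:,::-1]); return im
def proj(n,X):
    c=imaging.camera_info(n);p=(np.array(c['R'])@np.atleast_2d(X).T+np.array(c['t']).reshape(3,1));p=np.array(c['mtx'])@p;return (p[:2]/p[2]).T
def ray_z(n,uv,z):
    c=imaging.camera_info(n);R=np.array(c['R']);t=np.array(c['t']).ravel();o=-R.T@t
    d=R.T@np.linalg.inv(c['mtx'])@np.array([uv[0],uv[1],1.]);return o+d*(z-o[2])/d[2]
E
python3 - <<'E'
from h import *
save('top','top1.png');save('side','side1.png')
for n in('top','side'):
    c=imaging.camera_info(n);print(n,np.round(-np.array(c['R']).T@np.array(c['t']).ravel()),np.round(c['R'],2).tolist())
print(monitor.sense())
E
```

```text
top [ 312.   14. 1517.] [[-0.01, -1.0, -0.02], [-0.99, 0.01, -0.16], [0.16, 0.02, -0.99]]
side [-123.  653.  671.] [[-0.71, -0.71, -0.0], [-0.35, 0.36, -0.87], [0.61, -0.61, -0.5]]
{'clock': 0.1, 'qpos': array([-1.34539754e+00,  3.53576540e-01,  1.63405648e+00, -2.79481437e-05,
        1.15521036e+00, -2.41165252e-03]), 'qvel': array([ 0.00093807, -0.00034228, -0.00249322,  0.00102841, -0.00051127,
        0.00034928]), 'joint_efforts': array([-3.98218790e-04, -6.06355977e+01, -3.42819965e+01,  4.27797522e-05,
        3.97749638e-03,  3.61969023e-05]), 'eef_pos': array([ 141.0416811 , -608.43757696,  230.63962914]), 'tcp_rot': array([-3.14034186e+00,  2.25386567e-05,  2.27821749e-01]), 'contact_force': array([ 0.42477951,  0.5596772 , -0.24964526]), 'wrist_torque': array([-0.020735  , -0.06408163, -0.03538977]), 'grasp_force': 0.0, 'opening': 1.001984122291973}
```

View pics/top1.png

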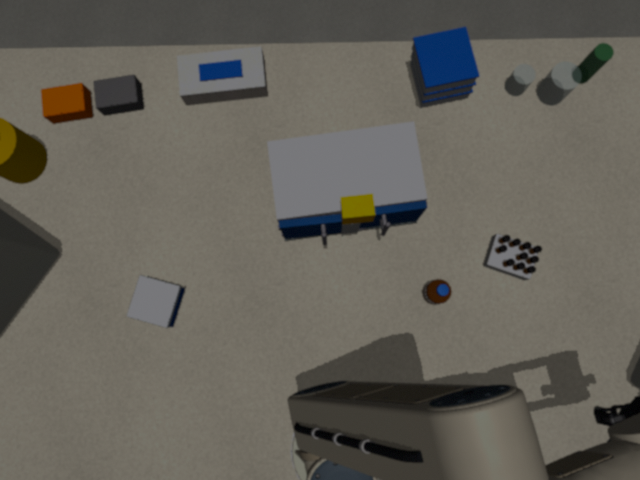

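View pics/side1.png

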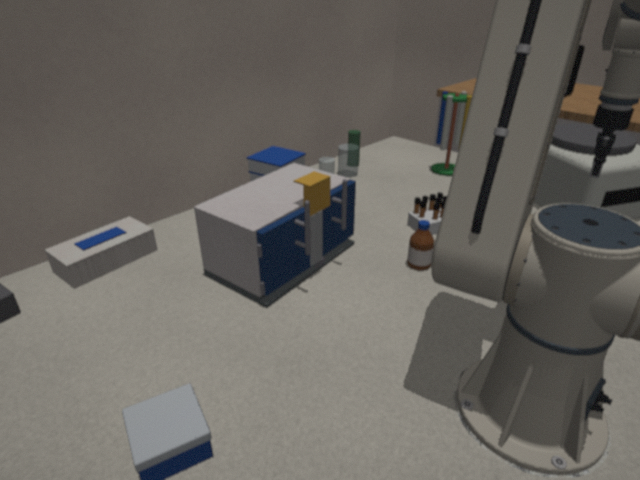

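The top view shows the cabinet around (350,180), the active handle near (324,235), the passive handle near (383,225), and the bottle at (438,291). I'll enlarge that area.

Run:
```python
from h import *
im=cv2.imread('pics/top1.png')[110:260,255:455]
im=cv2.convertScaleAbs(im,alpha=1.8)
cv2.imwrite('pics/c1.png',cv2.resize(im,None,fx=4,fy=4,interpolation=cv2.INTER_CUBIC))
```

```text
(no output)
```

View pics/c1.png

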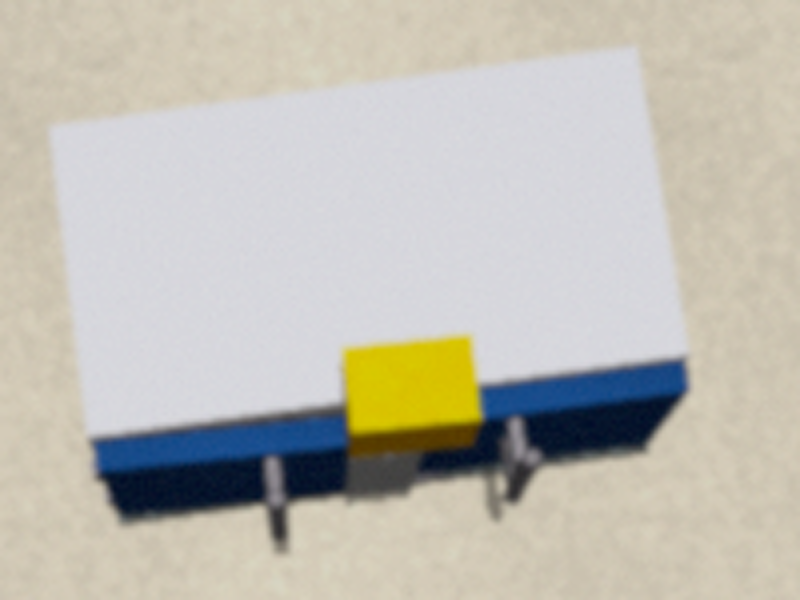

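The crop shows the cabinet roof corners at (50,127), (637,45), (686,358) and (92,437). The handle tips are at (273,460) on the active door and (514,422) on the passive one.

Run:
```python
from h import *
f=lambda u,v,z:ray_z('top',(255+u/4,110+v/4),z)
C=[f(*p,200) for p in((50,127),(637,45),(686,358),(92,437))]
for c in C:print(np.round(c,1))
H=f(273,460,249);P=f(514,422,249);print('handles',H,P,np.linalg.norm(H-P))
BL,BR,FR,FL=C
print(np.linalg.norm(BL-BR),np.linalg.norm(FL-FR),np.linalg.norm(BL-FL))
yv=(BL-BR+FL-FR);yv/=np.linalg.norm(yv);yaw=np.arctan2(-yv[0],yv[1]);print('yaw',yaw)
o=(FR+FL)/2;print('o',o)
for n,uv,z in(('bottle',(441,290),130),('rack',(515,255),95),('box',(158,300),65)):print(n,np.round(ray_z('top',uv,z)))
x=np.array([np.cos(yaw),np.sin(yaw),0]);y=np.array([-np.sin(yaw),np.cos(yaw),0])
for Q in(H,P):print('in cab',(Q-o)@x,(Q-o)@y)
```

```text
[772.2 172.2 200. ]
[ 819.9 -193.4  200. ]
[ 620.1 -216.3  200. ]
[575.3 145.  200. ]
handles [550.65551484  34.33830286 249.        ] [ 571.61542038 -106.39828426  249.        ] 142.2888069866098
368.75421455324584 364.0663292075094 198.7376820066064
yaw 0.12652706509127487
o [597.68864045 -35.63653522 200.        ]
bottle [ 405. -256.  130.]
rack [ 496. -456.   95.]
box [389. 474.  65.]
in cab -37.827042166528685 75.35056568756264
in cab -34.79420054683191 -66.90591558968019
```

```bash
cat >> h.py <<'E'
from scipy.spatial.transform import Rotation as Ro
def rel(p,yaw,s=None):
    s=s or monitor.sense();R=Ro.from_euler('xyz',s['tcp_rot']);T=Ro.from_euler('xyz',[np.pi,0,yaw])
    return np.round(R.inv().apply(np.array(p)-s['eef_pos'])/50,2),np.round(np.degrees((R.inv()*T).as_rotvec())/6,2)
E
python3 - <<'E'
from h import *
s=monitor.sense();c=imaging.camera_info('wrist');R=Ro.from_euler('xyz',s['tcp_rot']);
o=-np.array(c['R']).T@np.array(c['t']).ravel()
print('cam in tool',R.inv().apply(o-s['eef_pos']),'view',R.inv().apply(np.array(c['R'])[2]),'right',R.inv().apply(np.array(c['R'])[0]),c['mtx'])
print(rel((480,20,400),1.698))
yaw=.1265;cx=np.array([np.cos(yaw),np.sin(yaw),0]);cy=np.array([-np.sin(yaw),np.cos(yaw),0]);o=np.array([597.7,-35.6,0])
for q in((-55,76.5,249),(-55,-76.5,249),(-20,-185,200),(-20,185,200)):
    print(q,(proj('top',o+cx*q[0]+cy*q[1]+[0,0,q[2]])[0]-[255,110])*4)
E
```

```text
cam in tool [ 7.58336674e+01  1.24405410e-01 -1.42796222e+02] view [-3.01145512e-01  9.20324226e-04  9.53577754e-01] right [ 2.56991829e-04  9.99999576e-01 -8.83967664e-04] [[365.86090452   0.         312.75571876]
 [  0.         365.86090452 236.36672756]
 [  0.           0.           1.        ]]
(array([  9.44, -10.72,  -3.37]), array([-1.000e-02, -1.000e-02, -1.404e+01]))
(-55, 76.5, 249) [274.93059983 488.98929139]
(-55, -76.5, 249) [535.54202979 453.48825102]
(-20, -185, 200) [696.04314449 388.25968519]
(-20, 185, 200) [ 91.19261653 470.67087535]
```

Request:
drive_tool([
  {"z": -3.4},
  {"z": -3.4},
  {"z": -3.4},
  {"x": 9.4, "y": -10.7, "z": -3.4, "az": -14},
  {"x": 9.4, "y": -10.7, "z": -3.4, "az": -14},
  {"x": 9.4, "y": -10.7, "z": -3.4, "az": -14},
  {"x": 9.4, "y": -10.7, "z": -3.4, "az": -14},
  {"x": 9.4, "y": -10.7, "z": -3.4, "az": -14},
])

```text
invalid input
```

Run:
```python
from h import *
s=monitor.sense();print(s['clock'],s['eef_pos'],s['tcp_rot'],rel((500,20,400),1.698))
```

```text
0.1 [ 141.0416811  -608.43757696  230.63962914] [-3.14034186e+00  2.25386567e-05  2.27821749e-01] (array([  9.83, -10.63,  -3.37]), array([-1.000e-02, -1.000e-02, -1.404e+01]))
```

Request:
drive_tool([
  {"x": 0, "y": 0, "z": -3.4, "ax": 0, "ay": 0, "az": 0, "hand": 85},
  {"x": 0, "y": 0, "z": -3.4, "ax": 0, "ay": 0, "az": 0, "hand": 85},
  {"x": 9.8, "y": -10.6, "z": -3.4, "ax": 0, "ay": 0, "az": -14, "hand": 85},
  {"x": 9.8, "y": -10.6, "z": -3.4, "ax": 0, "ay": 0, "az": -14, "hand": 85},
  {"x": 9.8, "y": -10.6, "z": -3.4, "ax": 0, "ay": 0, "az": -14, "hand": 85},
  {"x": 9.8, "y": -10.6, "z": -3.4, "ax": 0, "ay": 0, "az": -14, "hand": 85},
  {"x": 9.8, "y": -10.6, "z": -3.4, "ax": 0, "ay": 0, "az": -14, "hand": 85},
  {"x": 9.8, "y": -10.6, "z": -3.4, "ax": 0, "ay": 0, "az": -14, "hand": 85},
])

```text
clock: 0.9
eef_pos: [289.5, -347.5, 360.2]
tcp_rot: [-3.142, -0.0, 1.133]
contact_force: [1.9, -0.3, 0.1]
opening: 0.994
grasp_force: 0.0
```

Run:
```python
from h import *
s=monitor.sense();print(s['clock'],s['eef_pos'],s['tcp_rot'],rel((500,20,400),1.698))
```

```text
0.9 [ 289.45718886 -347.53781531  360.22482197] [-3.14150417e+00 -2.13632861e-04  1.13342541e+00] (array([ 8.44,  0.7 , -0.79]), array([-0.  , -0.  , -5.39]))
```

Request:
drive_tool([
  {"x": 8.4, "y": 0.7, "z": -0.8, "ax": 0, "ay": 0, "az": -5.4, "hand": 85},
  {"x": 8.4, "y": 0.7, "z": -0.8, "ax": 0, "ay": 0, "az": -5.4, "hand": 85},
  {"x": 8.4, "y": 0.7, "z": -0.8, "ax": 0, "ay": 0, "az": -5.4, "hand": 85},
  {"x": 8.4, "y": 0.7, "z": -0.8, "ax": 0, "ay": 0, "az": -5.4, "hand": 85},
  {"x": 8.4, "y": 0.7, "z": -0.8, "ax": 0, "ay": 0, "az": -5.4, "hand": 85},
  {"x": 8.4, "y": 0.7, "z": -0.8, "ax": 0, "ay": 0, "az": -5.4, "hand": 85},
  {"x": 8.4, "y": 0.7, "z": -0.8, "ax": 0, "ay": 0, "az": -5.4, "hand": 85},
  {"x": 8.4, "y": 0.7, "z": -0.8, "ax": 0, "ay": 0, "az": -5.4, "hand": 85},
])

```text
clock: 1.7
eef_pos: [489.5, -3.0, 398.1]
tcp_rot: [3.142, 0.0, 1.694]
contact_force: [1.6, -0.1, -1.5]
opening: 0.997
grasp_force: 0.0
```

Request:
drive_tool([
  {"x": 0, "y": 0, "z": 0, "ax": 0, "ay": 0, "az": 0, "hand": 45},
  {"x": 0, "y": 0, "z": 0, "ax": 0, "ay": 0, "az": 0, "hand": 45},
  {"x": 0, "y": 0, "z": 0, "ax": 0, "ay": 0, "az": 0, "hand": 45},
], grip_force=30)

```text
clock: 2.0
eef_pos: [488.5, -5.7, 397.6]
tcp_rot: [-3.141, 0.0, 1.693]
contact_force: [0.2, 0.4, -0.0]
opening: 0.533
grasp_force: 0.0
```

Run:
```python
from h import *
s=monitor.sense();print(s['clock'],s['eef_pos'],s['tcp_rot'])
yaw=.1265;cx=np.array([np.cos(yaw),np.sin(yaw),0]);cy=np.array([-np.sin(yaw),np.cos(yaw),0]);o=np.array([597.7,-35.6,0])
for q in((-55,76.5,249),(-55,-76.5,249),(-20,185,200),(0,185,200),(-10,-22,247)):
    print(q,proj('wrist',o+cx*q[0]+cy*q[1]+[0,0,q[2]])[0])
im=save('wrist','w1.png');cv2.imwrite('pics/w1b.png',cv2.convertScaleAbs(im[:,:,::-1],alpha=1.5))
```

```text
2.0 [488.51802347  -5.69775519 397.64813522] [-3.14053738e+00  2.62562257e-04  1.69310955e+00]
(-55, 76.5, 249) [376.56554315 177.89980069]
(-55, -76.5, 249) [368.48818474 344.32844939]
(-20, 185, 200) [415.28239846  38.51405311]
(0, 185, 200) [439.3196571   38.39790601]
(-10, -22, 247) [421.87395229 289.39505378]
```

View pics/w1b.png

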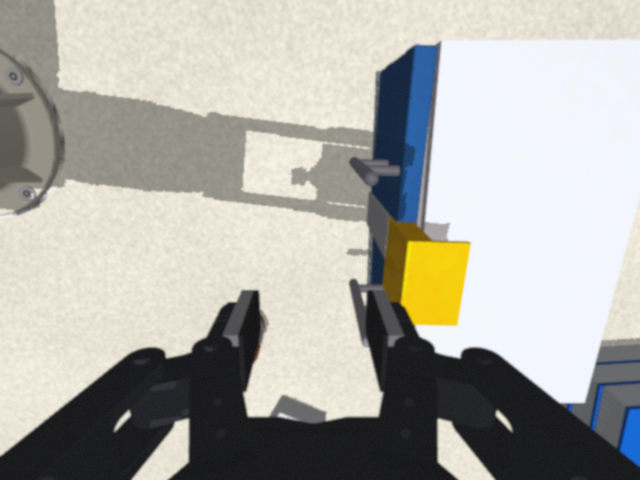

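The wrist view shows the active handle tip at (371,177). The left door corner is at (416,45) and the roof corner at (440,41). The model fits well, with the door about 0.03 to 0.04 rad ajar.

Run:
```python
from h import *
H=ray_z('wrist',(371.5,177.5),249);print(H,ray_z('wrist',(440,41),200),ray_z('wrist',(416,45),200))
print(rel((H[0],H[1],290),1.73),rel((H[0],H[1],211),1.73))
```

```text
[529.51000519  32.76779056 249.        ] [575.57421235 145.70593645 200.        ] [556.31320174 140.32930717 200.        ]
(array([0.67, 0.91, 2.16]), array([-0.01,  0.  , -0.36])) (array([0.67, 0.91, 3.74]), array([-0.01,  0.  , -0.36]))
```

Request:
drive_tool([
  {"x": 0.7, "y": 0.9, "z": 0, "ax": 0, "ay": 0, "az": 0.3, "hand": 45},
  {"x": 0.7, "y": 0.9, "z": 0.5, "ax": 0, "ay": 0, "az": 0.3, "hand": 45},
  {"x": 0.7, "y": 0.9, "z": 1.3, "ax": 0, "ay": 0, "az": 0.3, "hand": 45},
  {"x": 0.7, "y": 0.9, "z": 2.0, "ax": 0, "ay": 0, "az": 0.3, "hand": 45},
  {"x": 0.7, "y": 0.9, "z": 2.0, "ax": 0, "ay": 0, "az": 0.3, "hand": 45},
  {"x": 0.7, "y": 0.9, "z": 2.0, "ax": 0, "ay": 0, "az": 0.3, "hand": 45},
])

```text
clock: 2.65
eef_pos: [529.3, 34.1, 298.7]
tcp_rot: [-3.141, 0.0, 1.66]
contact_force: [0.6, -0.6, 0.3]
opening: 0.523
grasp_force: 0.0
```

Run:
```python
from h import *
s=monitor.sense();print(s['eef_pos'],s['tcp_rot'],proj('wrist',(529.5,32.8,249)))
im=save('wrist','w2.png');cv2.imwrite('pics/w2b.png',cv2.convertScaleAbs(im[:,:,::-1],alpha=1.5))
print(rel((529.5,32.8,211),1.66))
```

```text
[529.33970604  34.0703708  298.73342618] [-3.14109796e+00  4.23461231e-05  1.66019404e+00] [[314.72067791 264.94860788]]
(array([-0.03, -0.02,  1.78]), array([0.02, 0.  , 0.  ]))
```

View pics/w2b.png

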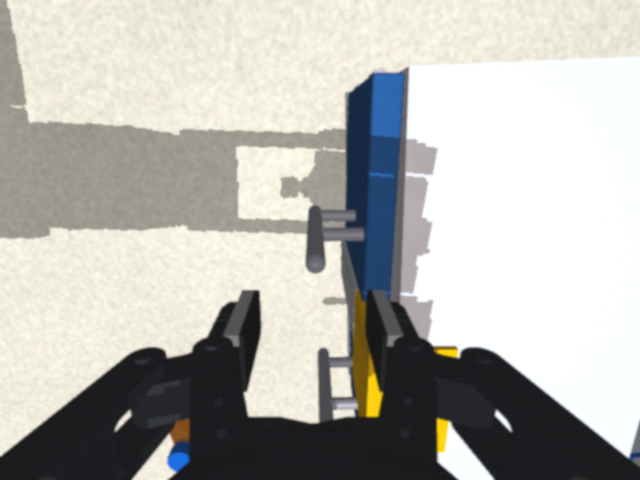

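The handle tip is at (316,264), as predicted and centred between the fingers. I'll descend and grip.

Request:
drive_tool([
  {"x": 0, "y": 0, "z": 0.8, "ax": 0, "ay": 0, "az": 0, "hand": 45},
  {"x": 0, "y": 0, "z": 1.4, "ax": 0, "ay": 0, "az": 0, "hand": 45},
  {"x": 0, "y": 0, "z": 1.75, "ax": 0, "ay": 0, "az": 0, "hand": 45},
  {"x": 0, "y": 0, "z": 1.75, "ax": 0, "ay": 0, "az": 0, "hand": 45},
  {"x": 0, "y": 0, "z": 1.75, "ax": 0, "ay": 0, "az": 0, "hand": 8},
  {"x": 0, "y": 0, "z": 1.75, "ax": 0, "ay": 0, "az": 0, "hand": 8},
  {"x": 0, "y": 0, "z": 1.75, "ax": 0, "ay": 0, "az": 0, "hand": 8},
  {"x": 0, "y": 0, "z": 1.75, "ax": 0, "ay": 0, "az": 0, "hand": 8},
], grip_force=30)

```text
clock: 3.5
eef_pos: [530.8, 35.0, 212.7]
tcp_rot: [3.138, 0.0, 1.662]
contact_force: [-0.1, -0.4, 6.9]
opening: 0.13
grasp_force: 29.2
```

```bash
cat > arc.py <<'E'
from h import *
import sys
# arc rows in tool axes: hinge relative to grip
s=monitor.sense();print(s['eef_pos'],s['tcp_rot'][2],s['contact_force'],s['grasp_force'])
R=Ro.from_euler('xyz',s['tcp_rot'])
yaw=.1265;cx=np.array([np.cos(yaw),np.sin(yaw),0]);cy=np.array([-np.sin(yaw),np.cos(yaw),0]);o=np.array([597.7,-35.6,0])
hg=o-10*cx+185*cy
p=s['eef_pos'].copy();v=(p-hg);v[2]=0
print('radius',np.linalg.norm(v),'door angle',-(np.arctan2(v@cy,v@cx)-np.arctan2(-108.5,-45)))
for d in eval(sys.argv[1]):
    w=Ro.from_rotvec([0,0,-np.radians(d)]).apply(v);print(d,np.round(R.inv().apply(w-v)/50,2),'az',d/6)
E
python3 arc.py 'np.arange(4,33,4)'
```

```text
[530.82041023  35.02599476 212.721863  ] 1.6618988643542654 [-0.13696941 -0.3921965   6.87324781] 29.215840995311737
radius 116.58663221258446 door angle 0.025863645904512067
4 [ 0.07 -0.15 -0.  ] az 0.6666666666666666
8 [ 0.14 -0.29 -0.  ] az 1.3333333333333333
12 [ 0.23 -0.43 -0.  ] az 2.0
16 [ 0.32 -0.56 -0.  ] az 2.6666666666666665
20 [ 0.43 -0.69 -0.  ] az 3.3333333333333335
24 [ 0.54 -0.8  -0.  ] az 4.0
28 [ 0.66 -0.91 -0.  ] az 4.666666666666667
32 [ 0.79 -1.01 -0.  ] az 5.333333333333333
```

Request:
drive_tool([
  {"x": 0.07, "y": -0.15, "z": 0, "ax": 0, "ay": 0, "az": 0.67, "hand": 8},
  {"x": 0.14, "y": -0.29, "z": 0, "ax": 0, "ay": 0, "az": 1.33, "hand": 8},
  {"x": 0.23, "y": -0.43, "z": 0, "ax": 0, "ay": 0, "az": 2, "hand": 8},
  {"x": 0.32, "y": -0.56, "z": 0, "ax": 0, "ay": 0, "az": 2.67, "hand": 8},
  {"x": 0.43, "y": -0.69, "z": 0, "ax": 0, "ay": 0, "az": 3.33, "hand": 8},
  {"x": 0.54, "y": -0.8, "z": 0, "ax": 0, "ay": 0, "az": 4, "hand": 8},
  {"x": 0.66, "y": -0.91, "z": 0, "ax": 0, "ay": 0, "az": 4.67, "hand": 8},
  {"x": 0.79, "y": -1.01, "z": 0, "ax": 0, "ay": 0, "az": 5.33, "hand": 8},
])

```text
clock: 4.3
eef_pos: [477.6, 70.5, 212.7]
tcp_rot: [3.137, -0.004, 1.101]
contact_force: [4.6, 1.9, 4.5]
opening: 0.129
grasp_force: 29.6
```

```bash
python3 arc.py 'np.arange(4,33,4)'
```

```text
[477.59414059  70.53258071 212.73318976] 1.1007453719184948 [4.61805223 1.88787682 4.53146631] 29.61541324853897
radius 115.48838909873278 door angle 0.5844155459786804
4 [ 0.07 -0.15 -0.  ] az 0.6666666666666666
8 [ 0.14 -0.29 -0.  ] az 1.3333333333333333
12 [ 0.23 -0.43 -0.  ] az 2.0
16 [ 0.32 -0.56 -0.  ] az 2.6666666666666665
20 [ 0.42 -0.68 -0.  ] az 3.3333333333333335
24 [ 0.53 -0.8  -0.  ] az 4.0
28 [ 0.65 -0.91 -0.  ] az 4.666666666666667
32 [ 0.78 -1.01 -0.  ] az 5.333333333333333
```

Request:
drive_tool([
  {"x": 0.07, "y": -0.15, "z": 0, "ax": 0, "ay": 0, "az": 0.67, "hand": 8},
  {"x": 0.14, "y": -0.29, "z": 0, "ax": 0, "ay": 0, "az": 1.33, "hand": 8},
  {"x": 0.23, "y": -0.43, "z": 0, "ax": 0, "ay": 0, "az": 2, "hand": 8},
  {"x": 0.32, "y": -0.56, "z": 0, "ax": 0, "ay": 0, "az": 2.67, "hand": 8},
  {"x": 0.43, "y": -0.69, "z": 0, "ax": 0, "ay": 0, "az": 3.33, "hand": 8},
  {"x": 0.54, "y": -0.8, "z": 0, "ax": 0, "ay": 0, "az": 4, "hand": 8},
  {"x": 0.66, "y": -0.91, "z": 0, "ax": 0, "ay": 0, "az": 4.67, "hand": 8},
  {"x": 0.79, "y": -1.01, "z": 0, "ax": 0, "ay": 0, "az": 5.33, "hand": 8},
])

```text
clock: 5.1
eef_pos: [451.6, 128.8, 212.8]
tcp_rot: [3.139, -0.008, 0.543]
contact_force: [10.5, 0.4, -1.1]
opening: 0.13
grasp_force: 29.2
```

```bash
python3 arc.py 'np.arange(4,33,4)'
```

```text
[451.60996589 128.84075348 212.76942709] 0.5427766932780871 [10.49017101  0.4284253  -1.11333415] 29.166933596134186
radius 114.22825881515044 door angle 1.1475046387607941
4 [ 0.07 -0.15  0.  ] az 0.6666666666666666
8 [ 0.14 -0.29  0.  ] az 1.3333333333333333
12 [ 0.23 -0.42  0.  ] az 2.0
16 [ 0.32 -0.55  0.  ] az 2.6666666666666665
20 [ 0.42 -0.67  0.  ] az 3.3333333333333335
24 [ 0.53 -0.79  0.  ] az 4.0
28 [ 0.65 -0.89  0.  ] az 4.666666666666667
32 [ 0.78 -0.99  0.  ] az 5.333333333333333
```

Request:
drive_tool([
  {"x": 0.07, "y": -0.15, "z": 0, "ax": 0, "ay": 0, "az": 0.67, "hand": 8},
  {"x": 0.14, "y": -0.29, "z": 0, "ax": 0, "ay": 0, "az": 1.33, "hand": 8},
  {"x": 0.23, "y": -0.42, "z": 0, "ax": 0, "ay": 0, "az": 2, "hand": 8},
  {"x": 0.32, "y": -0.55, "z": 0, "ax": 0, "ay": 0, "az": 2.67, "hand": 8},
  {"x": 0.42, "y": -0.67, "z": 0, "ax": 0, "ay": 0, "az": 3.33, "hand": 8},
  {"x": 0.56, "y": -0.82, "z": 0, "ax": 0, "ay": 0, "az": 4.17, "hand": 8},
  {"x": 0.56, "y": -0.82, "z": 0, "ax": 0, "ay": 0, "az": 4.17, "hand": 8},
  {"x": 0.56, "y": -0.82, "z": 0, "ax": 0, "ay": 0, "az": 4.17, "hand": 8},
])

```text
clock: 5.9
eef_pos: [455.4, 178.0, 212.8]
tcp_rot: [-3.142, -0.01, 0.11]
contact_force: [13.3, -3.7, -3.6]
opening: 0.131
grasp_force: 29.7
```

```bash
python3 arc.py '[4]'
```

```text
[455.43451828 177.9761676  212.77611623] 0.10963925718696466 [13.27700859 -3.65604616 -3.60312684] 29.73635494709015
radius 113.41445576860498 door angle -4.699287797592755
4 [ 0.07 -0.14  0.  ] az 0.6666666666666666
```

Request:
drive_tool([
  {"x": 0, "y": 0, "z": 0, "ax": 0, "ay": 0, "az": 0, "hand": 45},
  {"x": 0, "y": 0, "z": 0, "ax": 0, "ay": 0, "az": 0, "hand": 45},
  {"x": 0, "y": 0, "z": 0, "ax": 0, "ay": 0, "az": 0, "hand": 45},
  {"x": 0, "y": 0, "z": -0.5, "ax": 0, "ay": 0, "az": 0, "hand": 45},
  {"x": 0, "y": 0, "z": -1.3, "ax": 0, "ay": 0, "az": 0, "hand": 45},
  {"x": 0, "y": 0, "z": -2.2, "ax": 0, "ay": 0, "az": 0, "hand": 45},
  {"x": 0, "y": 0, "z": -3.2, "ax": 0, "ay": 0, "az": 0, "hand": 45},
  {"x": 0, "y": 0, "z": -3.2, "ax": 0, "ay": 0, "az": 0, "hand": 45},
])

```text
clock: 6.7
eef_pos: [453.3, 178.5, 377.4]
tcp_rot: [-3.139, -0.01, 0.109]
contact_force: [0.1, -0.2, -1.5]
opening: 0.526
grasp_force: 0.0
```

Run:
```python
from h import *
s=monitor.sense();print(s['eef_pos'],s['tcp_rot'],s['qpos'],rel((560,-62,372),.1265))
```

```text
[453.3461028  178.50136581 377.43652719] [-3.13864963 -0.01024715  0.10898322] [3.71895439e-01 1.14168500e-02 1.73076760e+00 1.81777971e-04
 1.38874832e+00 1.83366151e+00] (array([1.6 , 5.01, 0.11]), array([-0.03, -0.1 , -0.17]))
```

Request:
drive_tool([
  {"x": 1.6, "y": 5, "z": 0, "ax": 0, "ay": -0.1, "az": -0.17, "hand": 35},
  {"x": 1.6, "y": 5, "z": 0, "ax": 0, "ay": -0.1, "az": -0.17, "hand": 35},
  {"x": 1.6, "y": 5, "z": 0, "ax": 0, "ay": -0.1, "az": -0.17, "hand": 35},
  {"x": 1.6, "y": 5, "z": 0, "ax": 0, "ay": -0.1, "az": -0.17, "hand": 35},
  {"x": 1.6, "y": 5, "z": 0, "ax": 0, "ay": -0.1, "az": -0.17, "hand": 35},
  {"x": 1.6, "y": 5, "z": 0, "ax": 0, "ay": -0.1, "az": -0.17, "hand": 35},
  {"x": 1.6, "y": 5, "z": 0, "ax": 0, "ay": -0.1, "az": -0.17, "hand": 35},
  {"x": 1.6, "y": 5, "z": 0, "ax": 0, "ay": -0.1, "az": -0.17, "hand": 35},
])

```text
clock: 7.5
eef_pos: [557.1, -61.6, 370.1]
tcp_rot: [-3.141, 0.011, 0.126]
contact_force: [-0.5, 0.5, 0.6]
opening: 0.406
grasp_force: 0.0
```

Run:
```python
from h import *
s=monitor.sense();print(s['eef_pos'],s['tcp_rot'],s['opening'])
yaw=.1265;cx=np.array([np.cos(yaw),np.sin(yaw),0]);cy=np.array([-np.sin(yaw),np.cos(yaw),0]);o=np.array([597.7,-35.6,0])
k=o-10*cx-22*cy;print(k,proj('wrist',k+[0,0,247]))
im=save('wrist','w3.png');cv2.imwrite('pics/w3b.png',cv2.convertScaleAbs(im[:,:,::-1],alpha=1.5))
```

```text
[557.06625777 -61.61577531 370.11819879] [-3.14055108  0.01139515  0.12635381] 0.40588938455992846
[590.55548817 -58.68583875   0.        ] [[314.09918655 179.86814627]]
```

View pics/w3b.png

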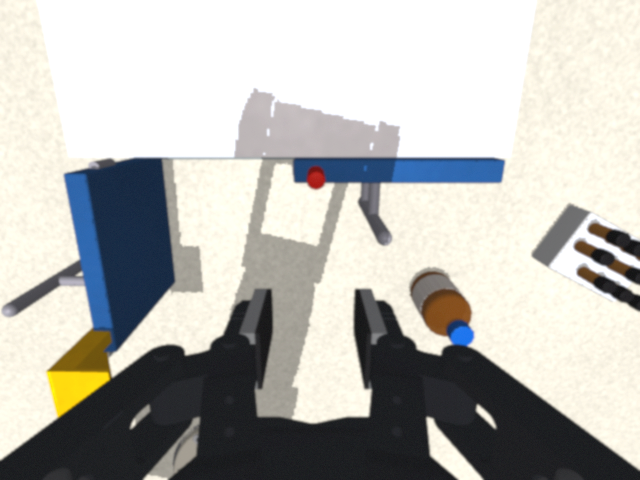

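The door stands square. The knob top is at (316,178) against a predicted (314,180), with clear space around it.

Run:
```python
from h import *
K=ray_z('wrist',(316,178.5),247);print(K,rel((K[0],K[1],213),.1265))
```

```text
[591.69222167 -59.44969815 247.        ] (array([0.73, 0.06, 3.14]), array([-0.01,  0.11,  0.01]))
```

Request:
drive_tool([
  {"x": 0.72, "y": 0.06, "z": 0, "ax": 0, "ay": 0.1, "az": 0, "hand": 32},
  {"x": 0.72, "y": 0.06, "z": 0.8, "ax": 0, "ay": 0.1, "az": 0, "hand": 32},
  {"x": 0.72, "y": 0.06, "z": 1.6, "ax": 0, "ay": 0.1, "az": 0, "hand": 32},
  {"x": 0.72, "y": 0.06, "z": 1.6, "ax": 0, "ay": 0.1, "az": 0, "hand": 32},
  {"x": 0.72, "y": 0.06, "z": 1.6, "ax": 0, "ay": 0.1, "az": 0, "hand": 32},
])

```text
clock: 8.05
eef_pos: [592.6, -59.6, 290.9]
tcp_rot: [-3.141, 0.001, 0.128]
contact_force: [0.0, 1.3, 1.1]
opening: 0.375
grasp_force: 0.0
```

Run:
```python
from h import *
s=monitor.sense();print(s['eef_pos'],s['tcp_rot'],s['opening'])
print(rel((591.5,-59.4,213),.1265),proj('wrist',(591.7,-59.4,247)))
im=save('wrist','w4.png');hsv=cv2.cvtColor(im,cv2.COLOR_RGB2HSV);m=((hsv[...,0]<8)|(hsv[...,0]>172))&(hsv[...,1]>180)&(hsv[...,2]>50)
v,u=np.nonzero(m[:,250:390]);print(len(u),u.min()+250,u.max()+250,v.min(),v.max(),u.mean()+250,v.mean())
```

```text
[592.56706472 -59.63645524 290.86571378] [-3.14110838e+00  7.25611577e-04  1.28206536e-01] 0.37480165759023204
(array([-0.02, -0.01,  1.56]), array([-0.  ,  0.01,  0.02])) [[311.40025035 267.06659668]]
663 301 322 241 278 311.96229260935144 260.0331825037707
```

Request:
drive_tool([
  {"x": 0, "y": 0, "z": 0.8, "ax": 0, "ay": 0, "az": 0, "hand": 32},
  {"x": 0, "y": 0, "z": 1.35, "ax": 0, "ay": 0, "az": 0, "hand": 32},
  {"x": 0, "y": 0, "z": 1.55, "ax": 0, "ay": 0, "az": 0, "hand": 32},
  {"x": 0, "y": 0, "z": 1.55, "ax": 0, "ay": 0, "az": 0, "hand": 32},
  {"x": 0, "y": 0, "z": 1.55, "ax": 0, "ay": 0, "az": 0, "hand": 8},
  {"x": 0, "y": 0, "z": 1.55, "ax": 0, "ay": 0, "az": 0, "hand": 8},
  {"x": 0, "y": 0, "z": 1.55, "ax": 0, "ay": 0, "az": 0, "hand": 8},
  {"x": 0, "y": 0, "z": 1.55, "ax": 0, "ay": 0, "az": 0, "hand": 8},
], grip_force=40)

```text
clock: 8.9
eef_pos: [594.0, -59.2, 215.1]
tcp_rot: [-3.139, -0.003, 0.126]
contact_force: [-1.6, 9.3, 2.2]
opening: 0.148
grasp_force: 38.9
```

Request:
drive_tool([
  {"x": 0, "y": 0, "z": -0.15, "ax": 0, "ay": 0, "az": 0, "hand": 8},
  {"x": 0, "y": 0, "z": -0.3, "ax": 0, "ay": 0, "az": 0, "hand": 8},
  {"x": 0, "y": 0, "z": -0.45, "ax": 0, "ay": 0, "az": 0, "hand": 8},
  {"x": 0, "y": 0, "z": -0.55, "ax": 0, "ay": 0, "az": 0, "hand": 8},
  {"x": 0, "y": 0, "z": -0.58, "ax": 0, "ay": 0, "az": 0, "hand": 8},
  {"x": 0, "y": 0, "z": -0.6, "ax": 0, "ay": 0, "az": 0, "hand": 8},
  {"x": 0, "y": 0, "z": -0.6, "ax": 0, "ay": 0, "az": 0, "hand": 8},
])

```text
clock: 9.6
eef_pos: [593.3, -59.3, 244.4]
tcp_rot: [-3.139, -0.002, 0.127]
contact_force: [-1.3, 8.3, -1.5]
opening: 0.148
grasp_force: 39.0
```

Request:
drive_tool([
  {"x": 0, "y": 0, "z": -0.03, "ax": 0, "ay": 0, "az": 0, "hand": 8},
  {"x": 0, "y": 0, "z": -0.05, "ax": 0, "ay": 0, "az": 0, "hand": 8},
  {"x": 0, "y": 0, "z": -0.05, "ax": 0, "ay": 0, "az": 0, "hand": 8},
])

```text
clock: 9.9
eef_pos: [592.4, -59.3, 245.3]
tcp_rot: [-3.139, 0.001, 0.127]
contact_force: [-0.3, 7.6, -10.6]
opening: 0.148
grasp_force: 39.4
```

Force is rising, so the bolt is at its upper stop. I'll release it, rise clear, back off and check.

Request:
drive_tool([
  {"x": 0, "y": 0, "z": 0, "ax": 0, "ay": 0, "az": 0, "hand": 30},
  {"x": 0, "y": 0, "z": 0, "ax": 0, "ay": 0, "az": 0, "hand": 30},
  {"x": 0, "y": 0, "z": 0, "ax": 0, "ay": 0, "az": 0, "hand": 30},
  {"x": 0, "y": 0, "z": -0.5, "ax": 0, "ay": 0, "az": 0, "hand": 30},
  {"x": 0, "y": 0, "z": -1.2, "ax": 0, "ay": 0, "az": 0, "hand": 30},
  {"x": -0.6, "y": 0, "z": -2.4, "ax": 0, "ay": 0, "az": 0, "hand": 30},
  {"x": -0.6, "y": 0, "z": -2.4, "ax": 0, "ay": 0, "az": 0, "hand": 30},
  {"x": -0.6, "y": 0, "z": -2.4, "ax": 0, "ay": 0, "az": 0, "hand": 30},
])

```text
clock: 10.7
eef_pos: [563.8, -65.2, 368.8]
tcp_rot: [3.14, -0.006, 0.126]
contact_force: [0.1, 0.1, -0.7]
opening: 0.35
grasp_force: 0.0
```

Run:
```python
from h import *
s=monitor.sense();print(s['eef_pos'],s['contact_force'])
print([(z,proj('wrist',(591.7,-59.4,z))) for z in(247,274,277)])
im=save('wrist','w5.png');cv2.imwrite('pics/w5b.png',cv2.convertScaleAbs(im[:,:,::-1],alpha=1.5))
```

```text
[563.7783652  -65.19302991 368.80412947] [ 0.06917269  0.10690825 -0.72560118]
[(247, array([[308.77301924, 190.02827406]])), (274, array([[308.45260944, 197.17176185]])), (277, array([[308.41272662, 198.06094326]]))]
```

View pics/w5b.png

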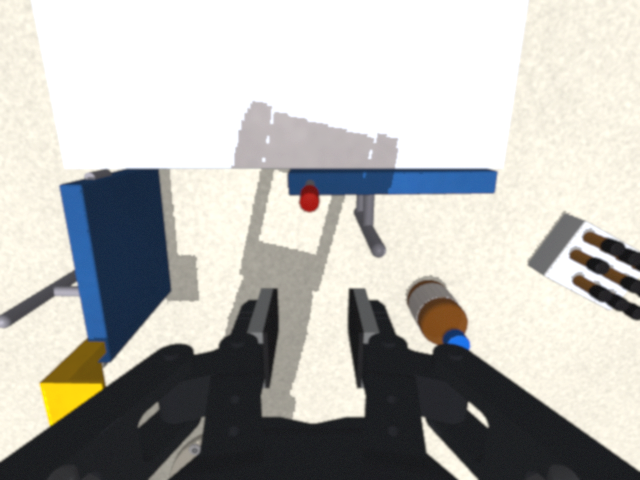

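The knob top at (309,200) agrees with the fully raised height (predicted (308,198)). The active door is still square, and the bottle and rack are undisturbed.

```bash
python3 -c "
from h import *
print(r.sign_off())"
```

```text
the job is handed in; nothing more can be done
None
```

I swung the active door open to about 1.58 rad, then pulled the flush bolt up to its stop and left it up; the arm kept clear of the rack, bottle and lidded box, and the job was handed in at about 11 s.

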